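Put the pressure-test fittings back into their foam cut-outs

ROBOT

A 6-joint arm with a two-finger parallel gripper is mounted at the origin on the work surface. World frame = base frame: x ahead of the robot, y to its left, z up, the work surface at z = 0. Lengths are in m, angles in rad, forces in N, time in s.
With the tool pointing down it reaches from about 0.3 to 0.875 m from the base axis. Payload 6.4 kg.
Tool frame: the origin (TCP) lies at the centre of the arm's flange, where the gripper is bolted on; the fingertips stand 173 mm ahead of it and the grasp point (between the pads) lies ctrl.grip_point_offset ahead of it (ctrl.grip_point_offset is the distance from the TCP to the grasp point, in m); z points along the fingers, y is the direction in which the jaws open and shut (so a half turn about z gives the same grasp; the last joint's range is limited). The gripper opens to 85 mm and grips with 20 to 120 N. Pads are 22 mm wide; open, the fingers measure 114 mm over their backs; the gripper's body (76 mm by 85 mm) begins 54 mm behind the grasp point. The pads swing forward as they close: fully open they stand 13 mm farther back than shut.
Start: joints at [-1.399, 0.181, 1.607, -0, 1.354, -0.206], TCP at [0.212, -0.534, 0.405] pointing down, gripper open.
Joint ranges: [-2.99, 2.99], [-0.89, 2.07], [0.3, 2.58], [-1.14, 4.28], [0, 2.63], [-3.12, 3.12]. Speed limits (rad/s): [2.57, 2.57, 3.01, 3.14, 3.14, 3.14].

INTERFACE

Orientations are given as a unit quaternion [w, x, y, z].
In Python, from bench import ctrl, cams, boxes_of, landmark_of gives the robot as it stands.
- The arm moves only by the shell command python3 -m handwheel 'ROWS'. ROWS is JSON, a list of rows, each an object with "offset": the shift along the tool's x, y, z in m, a list of three; "spin": the turn about the tool's z in degrees; "grip": the opening, from 0 (shut) to 1 (fully open). A call has 1 to 20 rows; each row is the pose to reach, as a shift and turn from the pose commanded when the call began, along the tool's axes at that moment; what a row does not reach only later rows make up. A row lasts 1/8 s, in which the tool goes at most 62.5 mm and 10.7 degrees, less where a joint would pass 70% of its speed; a pose out of reach is approached as far as the arm can. A call with a gripper value outside its range is refused whole. The fingers move at their own pace and stop on an object; the grip force is fixed at half the most. Time passes only in rows, so rows that repeat a pose let the fingers close. It gives the time, the measured TCP pose, the force and the opening at its end, in the units of the state.
- ctrl.get_obs(): the state, without advancing time (a new reading comes with each control period).
- cams.camera(name): name is "scene" or "top"; returns a dict with "color" (384x512x3 uint8, red, green, blue), "camera_matrix" (3x3 intrinsics, pixels), "distortion" ([k1, k2, p1, p2, k3] as OpenCV has them; the pictures are not rectified), "view" (4x4, takes a point from world to camera coordinates). Camera axes: x right, y up, looking along -z (the intrinsics and any distortion apply to the point x, -y, -z); pixel columns grow to the right and rows downward; lengths in m; the calibration is good to about 2 mm. A picture is of the moment at which its call begins. There is no depth.
- ctrl.hand_in(): hands the job in, once; it reports no verdict.
Trained networks look in a picture, given as the dict that the camera call returned (one of the last four; its "shot" number tells which), for a name from the list of things; names that differ only in an ending like _2 or _b are one class to them, and where a whole thing is asked for, a point or a joint stands for the part that bears it (a point fixed in the world has none). Each returns a list of dicts, best first, with "confidence" (0 to 1); they miss things now and then, are a little off and sometimes report something else, mostly with a low value. They report only what shows in the picture. A call takes as long as a camera call.
- boxes_of(picture, thing): "uv" ([column, row] in pixels, amid what is visible of it).
- landmark_of(picture, thing): "uv" ([column, row] in pixels: a listed point, or the origin of a listed thing).
The state is a dict: "time_s": time; "q": joint angles; "dq": joint speeds; "joint_efforts": joint torques, N m; "eef_pos": TCP position; "eef_rot": TCP orientation; "wrist_force": force on the tool from outside, world axes, zero at the start; "torque": the same for the moment, N m; "opening": opening from 0.0 (shut) to 1.0 (fully open).
Only numpy, scipy, OpenCV 4.12 (cv2) and the standard library are available. Lean on these libraries where they do the work, as an engineer would, in place of code of your own. Each camera call takes 0.05 s, during which the arm holds its last target.

TASK

Pack away the pressure-test kit: put the dial gauge, the T-handle valve, the brass tee and the brass elbow each into the foam cut-out of its own shape in the aluminium tray, lying flat and fully down in the cut-out. The gauge is a delicate instrument, so lower it in face up and never let it drop. Leave the glass dish and the wrench where they lie.

Things in the scene. Friction and masses are not known exactly. Their poses are not given: they have to be found in the camera images.
- gauge: Dial gauge lying on its back, white dial up: round steel case 54 mm across, 28 mm thick, axis 13 mm from the origin towards -x; brass stem (14 mm square, then thread, 6 to 20 mm above the underside) along +x, ending 40 mm from the origin. Origin at the underside, centre of the 80 x 54 mm outline; z up through the dial. About 160 g.
- valve: Steel T-handle valve lying flat: block 28 x 28 x 30 mm (z) centred 18 mm from the origin on -x; hexagonal ports (22 mm) along +y and -y, 54 mm over their flat ends, axis 15 mm up; stem along +x to a T-bar, 9 mm thick, 64 mm long in y, 28 mm from the origin on +x, 15 mm up. Origin at the underside, centre of the 64 x 64 mm outline; z up. About 200 g.
- tee: Brass T fitting lying flat, 26 mm tall. Run along x, 76 mm long, axis 11.5 mm from the origin on -y; branch along +y ends 26.5 mm from the origin. Middle is a 26 mm cube with its flat back 24.5 mm from the origin on -y (51 mm from back to branch end); ends are hexagonal collars 14 mm long, 26 mm over flats. Origin at the underside, centre of the 76 x 53 mm outline; z up. About 170 g.
- elbow: Brass L fitting lying flat, 26 mm tall. Corner is a 26 mm cube centred 11.5 mm from the origin on -x and 11.5 mm on -y; legs along +x and +y, each ending 26.5 mm from the origin in hexagonal collars 14 mm long, 26 mm over flats. Along each leg's axis: 51 mm from the corner's flat back to the leg's end. Origin at the underside, centre of the 53 x 53 mm outline; z up. About 130 g.
- foam_gauge: Fixed dark foam block 112 (x) x 90 (y) mm, one of four in a row, in any order, in a tray with a 19 mm rim. Cut-out: the gauge's outline (circle and stem slot), 8 mm spare all round, pale floor. Origin: centre of its underside, 3 mm above the bench; cut-out floor 7 mm, foam top 16 mm above it. Packed gauge: origin straight above this one, axes along these (stem to +x).
- foam_valve: Foam block for the valve, same size and heights as foam_gauge. Cut-out: pocket for block and ports on the -x side, slot for the stem, pocket for the T-bar on the +x side, 8 mm spare all round. Packed valve: origin straight above this one, axes along these (handle to +x).
- foam_tee: Foam block for the tee, same size and heights as foam_gauge. Cut-out: T shape, 8 mm spare all round. Packed tee: origin straight above this one, axes along these (branch to +y).
- foam_elbow: Foam block for the elbow, same size and heights as foam_gauge. Cut-out: L shape, 8 mm spare all round. Packed elbow: origin straight above this one, axes along these (legs to +x and +y).
- dish: Bystander: open glass dish, 90 mm across, 16 mm tall, beside the tray's right end. Origin at the centre of its underside.
- wrench: Bystander: steel wrench lying flat beside the tray's left end, about 180 mm long.

How it is judged:
At the end, for the whole second after the job is handed in: Each of the four fittings lies in its own cut-out: its origin within 12 mm (horizontally) of its insert's origin, its underside within 3 mm of the cut-out's floor, level within 0.1 rad, turned within 0.45 rad of the cut-out, released and at rest (horizontal distance between gauge and foam_gauge below 0.012 m and z of gauge in the frame of foam_gauge between 0.004 and 0.01 m and angle between each of gauge, valve, tee, elbow's own z axis and vertical below 0.1 rad and angle between the x axis of gauge and the x axis of foam_gauge, either way round below 0.45 rad and linear speed of each of gauge, valve, tee, elbow below 0.02 m/s and horizontal distance between valve and foam_valve below 0.012 m and z of valve in the frame of foam_valve between 0.004 and 0.01 m and angle between the x axis of valve and the x axis of foam_valve, either way round below 0.45 rad and horizontal distance between tee and foam_tee below 0.012 m and z of tee in the frame of foam_tee between 0.004 and 0.01 m and angle between the x axis of tee and the x axis of foam_tee, either way round below 0.45 rad and horizontal distance between elbow and foam_elbow below 0.012 m and z of elbow in the frame of foam_elbow between 0.004 and 0.01 m and angle between the x axis of elbow and the x axis of foam_elbow, either way round below 0.45 rad); the robot touches nothing.
It fails at once if the gauge is dropped (falls freely, out of the fingers, faster than 0.65 m/s: a fall of over 20 mm) (linear speed of gauge above 0.65 m/s and contact force between gauge and the fingers below 0.1 N).
It fails at once if the glass dish is moved more than 20 mm (distance of dish from where it was at the start of the episode above 0.02 m).
It fails at once if the wrench is moved more than 30 mm (distance of wrench from where it was at the start of the episode above 0.03 m).
It also fails if it takes over 104 s, if anything falls off the work surface, if the arm or the gripper's body presses on something with over 40 N, if the wrist force passes 120 N, or if a joint passes its speed limit or range.

## Working session

There is one attempt and no reset: what is moved stays moved. The work goes in short steps, Python scripts to look and compute and a shell command to move; the robot and the scene stay as the last step left them, time stands still between calls to the robot, and variables do not carry over. Pictures are saved under pics/ and viewed, and the job is handed in when it is done.

```bash
mkdir -p pics; ls; python3 - <<'E'
from bench import ctrl,cams
import cv2,numpy as np
np.set_printoptions(precision=4,suppress=True)
o=ctrl.get_obs();print({k:np.round(v,4) for k,v in o.items()},ctrl.grip_point_offset)
for n in("scene","top"):
    c=cams.camera(n);cv2.imwrite(f"pics/{n}0.png",c["color"][:,:,::-1]);print(n,c["camera_matrix"],c["distortion"],c["view"])
E
```

```text
pics
{'time_s': np.float64(0.0), 'q': array([-1.3993,  0.1815,  1.608 ,  0.    ,  1.3538, -0.2063]), 'dq': array([ 0.0004, -0.0007, -0.0008, -0.    ,  0.0014, -0.    ]), 'joint_efforts': array([ -0.0004, -44.4886, -35.1328,  -0.0003,   0.009 ,   0.    ]), 'eef_pos': array([ 0.2121, -0.5342,  0.4038]), 'eef_rot': array([-0.0008,  0.9822,  0.1878,  0.    ]), 'wrist_force': array([-0.4733, -0.1758,  0.1526]), 'torque': array([-0.0617, -0.0192,  0.0128]), 'opening': np.float64(1.0005)} 0.1547
scene [[394.0567   0.     251.3128]
 [  0.     394.0567 187.4663]
 [  0.       0.       1.    ]] [-0.0751  0.      0.      0.      0.    ] [[ 0.4488  0.8936 -0.003  -0.2504]
 [-0.5506  0.2792  0.7867  0.2964]
 [ 0.7038 -0.3515  0.6174 -1.5369]
 [ 0.      0.      0.      1.    ]]
top [[357.4311   0.     260.8141]
 [  0.     357.4311 181.0929]
 [  0.       0.       1.    ]] [0.0248 0.     0.     0.     0.    ] [[ 0.0145 -0.9999 -0.0049  0.0067]
 [ 0.998   0.0142  0.0623 -0.5463]
 [-0.0623 -0.0058  0.998  -0.9376]
 [ 0.      0.      0.      1.    ]]
```

View pics/top0.png

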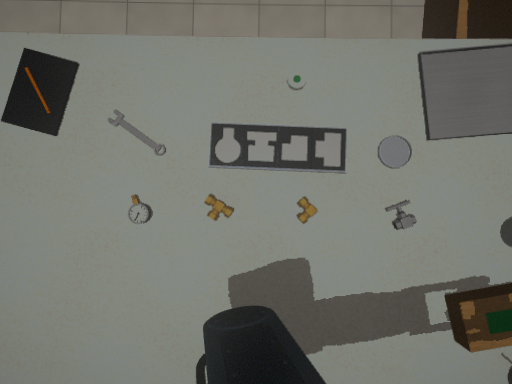

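View pics/scene0.png

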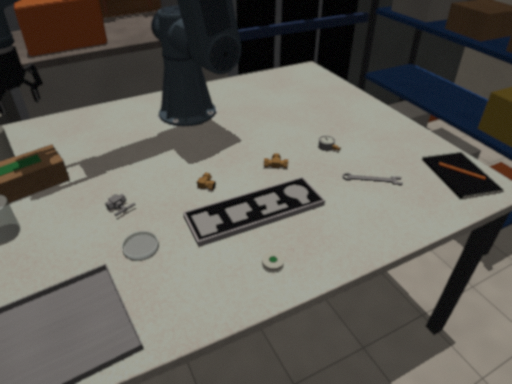

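```bash
python3 - <<'E'
import cv2,numpy as np
a=cv2.imread("pics/top0.png")
def crop(x,y,w,h,s): return cv2.resize(a[y:y+h,x:x+w],None,fx=s,fy=s,interpolation=cv2.INTER_CUBIC)
cv2.imwrite("pics/tray0.png",crop(205,118,148,60,5))
ps=[crop(x-22,y-22,44,44,8) for x,y in((139,210),(219,207),(307,210),(402,215))]
cv2.imwrite("pics/parts0.png",cv2.resize(np.vstack([np.hstack(ps[:2]),np.hstack(ps[2:])]),(592,592)))
E
cat > h.py <<'E'
import numpy as np,cv2,json
from bench import ctrl,cams,boxes_of,landmark_of
np.set_printoptions(precision=4,suppress=True)
def proj(c,P):
    P=np.atleast_2d(P).astype(float);V=np.array(c["view"])
    q=P@V[:3,:3].T+V[:3,3];q=q*[1,-1,-1]
    return cv2.projectPoints(q,np.zeros(3),np.zeros(3),np.array(c["camera_matrix"]),np.array(c["distortion"]))[0].reshape(-1,2)
def back(c,uv,z):
    V=np.array(c["view"]);n=cv2.undistortPoints(np.array([[uv]],float),np.array(c["camera_matrix"]),np.array(c["distortion"])).ravel()
    d=V[:3,:3].T@np.array([n[0],-n[1],-1]);o=-V[:3,:3].T@V[:3,3]
    return o+d*(z-o[2])/d[2]
E
python3 - <<'E'
from h import *
for n in("top","scene"):
    c=cams.camera(n)
    for t,z in(("gauge",0),("valve",0),("tee",0),("elbow",0),("foam_gauge",.003),("foam_valve",.003),("foam_tee",.003),("foam_elbow",.003),("dish",0),("wrench",0)):
        for r in landmark_of(c,t)[:2]: print(n,t,np.round(r["confidence"],2),np.round(r["uv"],1),back(c,r["uv"],z)[:2])
E
```

```text
top gauge 0.69 [138.7 209. ] [0.467  0.3435]
top tee 0.74 [216.5 207.1] [0.475  0.1336]
top elbow 0.84 [303.7 211.8] [ 0.4657 -0.1024]
top elbow 0.29 [401.8 214.1] [ 0.4637 -0.3654]
top foam_gauge 0.7 [224.9 142.2] [0.6519 0.1142]
top foam_valve 0.85 [261.9 144.6] [0.6467 0.0131]
top foam_tee 0.65 [323.  151.6] [ 0.6298 -0.1533]
top foam_elbow 0.82 [294.  147.8] [ 0.6391 -0.0744]
top dish 0.9 [394.3 153.6] [ 0.6272 -0.3469]
top dish 0.46 [214.6 206.5] [0.4765 0.1388]
top wrench 0.91 [139.  135.3] [0.668  0.3498]
scene gauge 0.77 [327.5 147.3] [0.4621 0.337 ]
scene valve 0.52 [118.2 208.2] [ 0.4584 -0.3643]
scene tee 0.59 [271.1 165.3] [0.4691 0.1147]
scene elbow 0.63 [205.4 181.8] [ 0.4555 -0.1026]
scene foam_gauge 0.75 [298.8 200.5] [0.6591 0.0985]
scene foam_valve 0.89 [270.1 200.5] [0.6226 0.0266]
scene foam_tee 0.88 [206.7 223.9] [ 0.6312 -0.1677]
scene foam_elbow 0.71 [242.3 218.2] [ 0.6534 -0.0748]
scene dish 0.83 [139.  249.2] [ 0.6376 -0.3503]
scene wrench 0.88 [371.  178.6] [0.668  0.3523]
```

View pics/tray0.png

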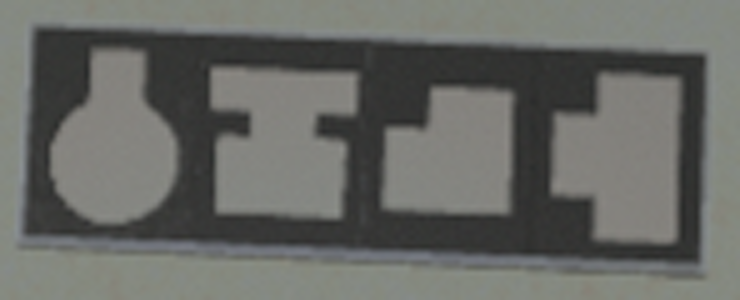

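View pics/parts0.png

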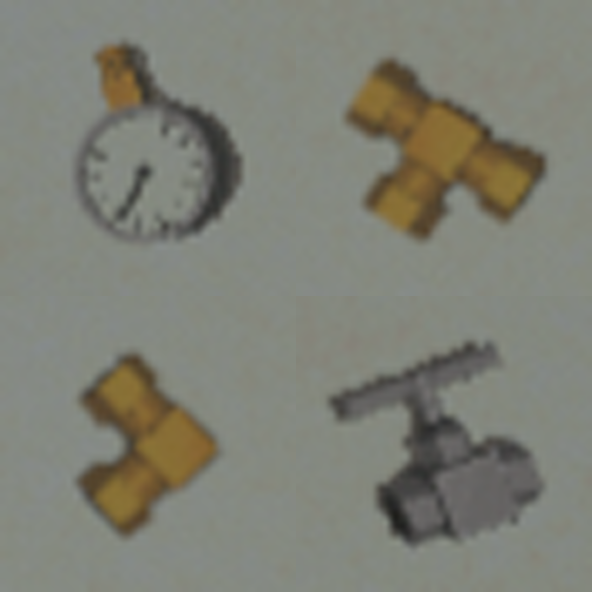

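The top view shows the cut-outs left to right as gauge, valve, elbow, tee, all with +x roughly up in the image. The parts below are gauge (139,210), tee (219,207), elbow (307,210) and valve (402,215). Next I fit the models to the silhouettes.

```bash
cat > fit.py <<'E'
from h import *
from scipy.optimize import minimize
S=4
def box(x0,x1,y0,y1,z0,z1): return np.array([[x,y,z] for x in(x0,x1) for y in(y0,y1) for z in(z0,z1)])
def cyl(cx,cy,r,z0,z1):
    t=np.linspace(0,2*np.pi,32,endpoint=False)
    return np.vstack([np.c_[cx+r*np.cos(t),cy+r*np.sin(t),0*t+z] for z in(z0,z1)])
def rod(ax,a0,a1,o,zc,r,n=16,ph=0):   # rod along axis ax; other coord o
    t=ph+np.linspace(0,2*np.pi,n,endpoint=False);out=[]
    for a in(a0,a1):
        p=np.c_[0*t+a,o+r*np.cos(t),zc+r*np.sin(t)]
        out.append(p if ax==0 else p[:,[1,0,2]])
    return np.vstack(out)
H=26/2/np.cos(np.pi/6)
hx=dict(r=13.5)
M=dict(
 gauge=[cyl(-13,0,27,0,28),box(12,25,-7,7,6,20),rod(0,25,40,0,13,6)],
 valve=[box(-32,-4,-14,14,0,30),rod(1,-27,27,-18,15,12),rod(0,-4,8,0,15,8),rod(0,5,28,0,15,4),rod(1,-32,32,28,15,4.5)],
 tee=[box(-13,13,-24.5,1.5,0,26),rod(0,-38,-24,-11.5,13,13.5),rod(0,24,38,-11.5,13,13.5),rod(0,-30,30,-11.5,13,10),rod(1,0,20,0,13,10),rod(1,12.5,26.5,0,13,13.5)],
 elbow=[box(-24.5,1.5,-24.5,1.5,0,26),rod(0,0,20,-11.5,13,10),rod(0,12.5,26.5,-11.5,13,13.5),rod(1,0,20,-11.5,13,10),rod(1,12.5,26.5,-11.5,13,13.5)])
M={k:[p/1000 for p in v] for k,v in M.items()}
def T(P,x,y,w,z=0):
    c,s=np.cos(w),np.sin(w);return P@np.array([[c,s,0],[-s,c,0],[0,0,1]])+[x,y,z]
def render(c,parts,p,win,z=0):
    x0,y0,w,h=win;m=np.zeros((h*S,w*S),np.uint8)
    for P in parts:
        uv=((proj(c,T(P,*p,z))+.5-[x0,y0])*S-.5)
        cv2.fillConvexPoly(m,cv2.convexHull(np.round(uv*16).astype(np.int32)),255,shift=4)
    return m
def seg(c,win,thr=14,dark=True):
    x0,y0,w,h=win;a=cv2.cvtColor(c["color"],cv2.COLOR_RGB2LAB)[y0:y0+h,x0:x0+w].astype(np.float32)
    a=cv2.resize(a,None,fx=S,fy=S,interpolation=cv2.INTER_CUBIC)
    b=np.median(a.reshape(-1,3),0)
    return (np.linalg.norm((a-b)*[.8,1.5,1.5],axis=2)>thr).astype(np.uint8)*255
def fit(cs,k,x,y,w,z=0,r=.075,thr=14,f=None,out=None):
    L=[]
    for c in cs:
        u,v=proj(c,[x,y,.015])[0];d=int(26 if c is cs[0] else 26)
        win=(int(u-d),int(v-d),2*d,2*d);L.append((c,win,seg(c,win,thr)))
    def cost(p):
        e=0
        for c,win,s in L:
            m=render(c,M[k],p,win,z);e+=1-np.count_nonzero(m&s)/max(1,np.count_nonzero(m|s))
        return e
    best=None
    for dw in(-.3,0,.3):
        q=minimize(cost,[x,y,w+dw],method="Nelder-Mead",options=dict(initial_simplex=[[x,y,w+dw],[x+.012,y,w+dw],[x,y+.012,w+dw],[x,y,w+dw+.25]],xatol=2e-4,fatol=1e-4))
        if best is None or q.fun<best.fun:best=q
    if out:
        V=[]
        for c,win,s in L:
            x0,y0,ww,h=win;a=cv2.resize(c["color"][y0:y0+h,x0:x0+ww,::-1],None,fx=S,fy=S,interpolation=cv2.INTER_CUBIC)
            m=render(c,M[k],best.x,win,z)
            for mm,col in((s,(0,0,255)),(m,(0,255,0))):
                cv2.drawContours(a,cv2.findContours(mm,cv2.RETR_EXTERNAL,cv2.CHAIN_APPROX_NONE)[0],-1,col,1)
            V.append(a)
        out.append(np.vstack(V))
    return best.x,best.fun
E
cat > run1.py <<'E'
from fit import *
a=cams.camera("top");b=cams.camera("scene");o=[]
g=dict(gauge=(.465,.342,.2),tee=(.472,.127,1.0),elbow=(.462,-.102,.83),valve=(.461,-.364,.3))
for k,v in g.items():
    for cs in([a],[b,],[a,b]):
        p,e=fit(cs,k,*v,out=o if len(cs)==2 else None);print(k,len(cs),p[:2],np.degrees(p[2]),e)
cv2.imwrite("pics/fit1.png",np.hstack(o)[:, :800] if 0 else cv2.resize(np.hstack(o),(800,400)))
E
python3 run1.py
```

```text
gauge 1 [0.4689 0.3397] 23.0978609988419 0.45727192872380473
gauge 1 [0.4692 0.3373] 26.778270457371345 0.25779967159277506
gauge 2 [0.4689 0.3391] 23.166170197900485 0.7265431543865831
tee 1 [0.4695 0.1321] 57.52496956870388 0.13933154703144834
tee 1 [0.4721 0.1293] 52.92411404369824 0.442161737764983
tee 2 [0.4701 0.1311] 55.9527526103282 0.593265708650324
elbow 1 [ 0.4715 -0.1012] 44.610045001728814 0.13300036995930453
elbow 1 [ 0.4741 -0.1027] 42.05379074415667 0.6280444126074498
elbow 2 [ 0.4719 -0.1016] 43.35450340969044 0.7673495731578514
valve 1 [ 0.4617 -0.3579] 21.356573046189002 0.15814196242171186
valve 1 [ 0.4644 -0.3601] 21.3133785227352 0.2897477726188983
valve 2 [ 0.462  -0.3591] 19.58241485134706 0.47655816691201724Traceback (most recent call last):
  File "run1.py", line 7, in <module>
    cv2.imwrite("pics/fit1.png",np.hstack(o)[:, :800] if 0 else cv2.resize(np.hstack(o),(800,400)))
                                                                           ~~~~~~~~~^^^
    return _nx.concatenate(arrs, 1, dtype=dtype, casting=casting)
           ~~~~~~~~~~~~~~~^^^^^^^^^^^^^^^^^^^^^^^^^^^^^^^^^^^^^^^
ValueError: need at least one array to concatenate
```

```bash
python3 - <<'E'
s=open("fit.py").read()
s=s.replace("if out:","if out is not None:")
s=s.replace("    return (np.linalg.norm((a-b)*[.8,1.5,1.5],axis=2)>thr).astype(np.uint8)*255","""    m=(np.linalg.norm((a-b)*[.8,1.5,1.5],axis=2)>thr).astype(np.uint8)*255
    C=cv2.findContours(m,cv2.RETR_EXTERNAL,cv2.CHAIN_APPROX_NONE)[0]
    C=[q for q in C if cv2.contourArea(q)>60 and np.linalg.norm(q.reshape(-1,2)-np.array([w,h])*S/2,axis=1).min()<w*S*.15]
    m[:]=0;cv2.drawContours(m,C,-1,255,-1);return m""")
open("fit.py","w").write(s)
E
python3 run1.py
```

```text
gauge 1 [0.4691 0.3398] 22.78659638431545 0.06732947394915678
gauge 1 [0.469  0.3374] 27.106090161419118 0.14013911620294595
gauge 2 [0.469  0.3389] 22.71512274475789 0.22373974427513388
tee 1 [0.4697 0.1315] 58.97221163868194 0.13735177865612647
tee 1 [0.4721 0.1292] 52.37645183440807 0.21544117647058825
tee 2 [0.4699 0.1315] 54.896484263495594 0.3708994282094523
elbow 1 [ 0.4718 -0.1009] 43.3500207202187 0.13253234750462106
elbow 1 [ 0.474  -0.1028] 42.18179654626427 0.12935010482180298
elbow 2 [ 0.4725 -0.1017] 43.13905233975324 0.2775297397753722
valve 1 [ 0.4618 -0.358 ] 21.494225833729576 0.16023468057366363
valve 1 [ 0.461 -0.364] 0.0 1.0
valve 2 [ 0.4618 -0.358 ] 21.494225833729576 1.1602346805736636
```

View pics/fit1.png

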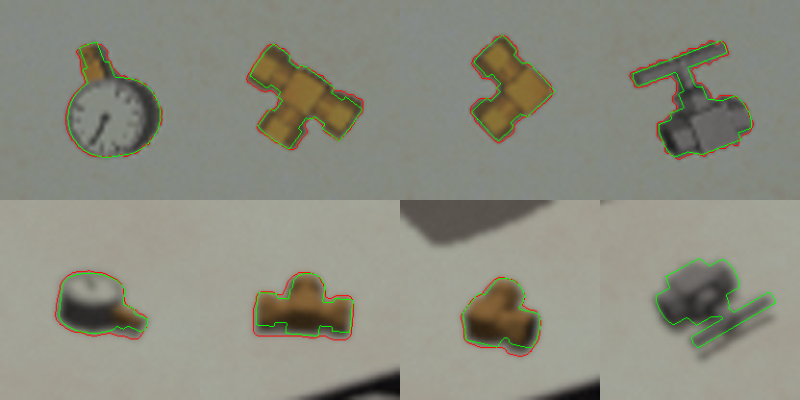

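```bash
cat > tray.py <<'E'
from fit import *
def R(x0,x1,y0,y1): return np.array([[x0,y0],[x1,y0],[x1,y1],[x0,y1]],float)
t=np.linspace(0,2*np.pi,48,endpoint=False)
C=dict(gauge=[np.c_[-13+35*np.cos(t),35*np.sin(t)],R(0,48,-15,15)],
 valve=[R(-40,4,-35,35),R(0,20,-18,18),R(15.5,40.5,-40,40)],
 elbow=[R(-32.5,34.5,-32.5,9.5),R(-32.5,9.5,-32.5,34.5)],
 tee=[R(-46,46,-32.5,9.5),R(-21,21,-30,34.5)])
Y=dict(gauge=.135,valve=.045,elbow=-.045,tee=-.135)
def ren(c,p,win):
    x0,y0,w,h=win;ms=[]
    for z in(.010,.019):
        m=np.zeros((h*S,w*S),np.uint8)
        for k in C:
            for P in C[k]:
                Q=np.c_[P/1000+[0,Y[k]],0*P[:,0]+z]
                uv=(proj(c,T(Q,*p))+.5-[x0,y0])*S-.5
                cv2.fillPoly(m,[np.round(uv*16).astype(np.int32)],255,shift=4)
        ms.append(m)
    return ms[0]&ms[1]
def fo(c,p,win):
    x0,y0,w,h=win;m=np.zeros((h*S,w*S),np.uint8);Q=np.c_[R(-.056,.056,-.18,.18),[.019]*4]
    uv=(proj(c,T(Q,*p))+.5-[x0,y0])*S-.5
    cv2.fillPoly(m,[np.round(uv*16).astype(np.int32)],255,shift=4);return m
a=cams.camera("top");b=cams.camera("scene")
L=[]
for c,win in((a,(203,116,152,62)),(b,(180,175,152,70))):
    x0,y0,w,h=win;g=cv2.resize(cv2.cvtColor(c["color"],cv2.COLOR_RGB2GRAY)[y0:y0+h,x0:x0+w],None,fx=S,fy=S,interpolation=cv2.INTER_CUBIC)
    th,s=cv2.threshold(g,0,255,cv2.THRESH_OTSU);L.append((c,win,s))
def cost(p,L):
    e=0
    for c,win,s in L:
        f=cv2.erode(fo(c,p,win),np.ones((5,5)));m=ren(c,p,win)
        e+=np.count_nonzero((m^s)&f)/np.count_nonzero(f)
    return e
for LL in(L[:1],L[1:],L):
    best=None
    for w in(-.05,0,.05):
        p0=np.array([.640,-.027,w])
        q=minimize(cost,p0,args=(LL,),method="Nelder-Mead",options=dict(initial_simplex=[p0,p0+[.012,0,0],p0+[0,.012,0],p0+[0,0,.05]],xatol=2e-4,fatol=1e-4))
        if best is None or q.fun<best.fun:best=q
    print(best.x,np.degrees(best.x[2]),best.fun)
p=best.x
for k in Y: print(k,T(np.array([[0,Y[k],0]]),*p)[0,:2])
V=[]
for c,win,s in L:
    x0,y0,w,h=win;A=cv2.resize(c["color"][y0:y0+h,x0:x0+w,::-1],None,fx=S,fy=S,interpolation=cv2.INTER_CUBIC)
    cv2.drawContours(A,cv2.findContours(ren(c,p,win),cv2.RETR_EXTERNAL,cv2.CHAIN_APPROX_NONE)[0],-1,(0,255,0),1)
    cv2.drawContours(A,cv2.findContours(fo(c,p,win),cv2.RETR_EXTERNAL,cv2.CHAIN_APPROX_NONE)[0],-1,(0,0,255),1);V.append(A)
cv2.imwrite("pics/tray1.png",np.vstack(V))
E
python3 tray.py
```

```text
[ 0.6394 -0.0292 -0.0287] -1.6422828450501783 0.02223577750411454
[ 0.6391 -0.0307 -0.0279] -1.6002529016796185 0.030908927447631036
[ 0.6394 -0.0298 -0.0268] -1.5365709384166242 0.05890936053178977
gauge [0.6431 0.1051]
valve [0.6406 0.0152]
elbow [ 0.6382 -0.0748]
tee [ 0.6358 -0.1648]
```

View pics/tray1.png

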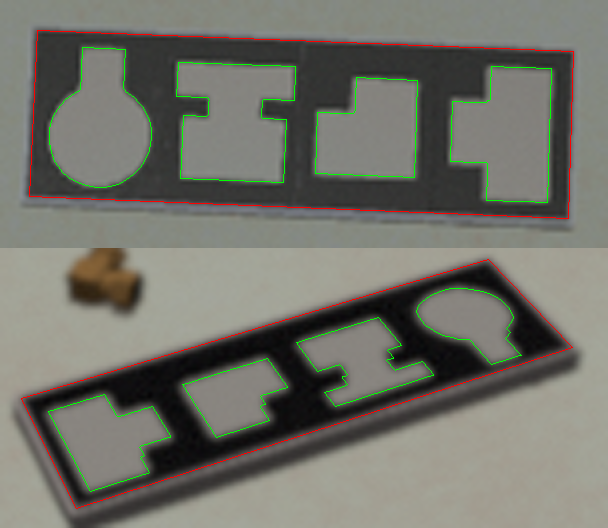

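```bash
cat > go.py <<'E'
import sys
from h import *
# usage: go.py x y z psi_deg : offsets in mm in tool axes
o=ctrl.get_obs();p=o["eef_pos"];w,x,y,z=o["eef_rot"]
from scipy.spatial.transform import Rotation as Ro
Rm=Ro.from_quat([x,y,z,w]).as_matrix();psi=np.degrees(np.arctan2(Rm[1,0],Rm[0,0]))
print("t",round(float(o["time_s"]),2),"pos",p,"psi",round(psi,2),"tilt",Rm[:,2],"F",o["wrist_force"],"open",round(float(o["opening"]),3))
a=list(map(float,sys.argv[1:]))
for i in range(0,len(a),4):
    d=Rm.T@(np.array(a[i:i+3])-p);s=(psi-a[i+3]+90)%180-90
    print("offset",np.round(d,4),"spin",round(s,2))
E
python3 go.py .4452 -.3651 .26 21.4  .4452 -.3651 .19 21.4
```

```text
t 1.5 pos [ 0.2121 -0.5345  0.4047] psi 21.65 tilt [-0. -0. -1.] F [-0.0962  0.2568 -0.5155] open 1.001
offset [ 0.2791 -0.0715  0.1447] spin 0.25
offset [ 0.2791 -0.0715  0.2147] spin 0.25
```

```bash
python3 -m handwheel '[{"offset":[0.279,-0.0715,0.145],"spin":0,"grip":1},{"offset":[0.279,-0.0715,0.145],"spin":0,"grip":1},{"offset":[0.279,-0.0715,0.145],"spin":0,"grip":1},{"offset":[0.279,-0.0715,0.145],"spin":0,"grip":1},{"offset":[0.279,-0.0715,0.145],"spin":0,"grip":1},{"offset":[0.279,-0.0715,0.145],"spin":0,"grip":0.8},{"offset":[0.279,-0.0715,0.145],"spin":0,"grip":0.8},{"offset":[0.279,-0.0715,0.145],"spin":0,"grip":0.8},{"offset":[0.279,-0.0715,0.145],"spin":0,"grip":0.8}]'; python3 go.py .4452 -.3651 .19 21.4; python3 - <<'E'
from h import *
ims=[]
for n,(u,v) in(("top",(402,215)),("scene",(120,190))):
    c=cams.camera(n);ims.append(cv2.resize(c["color"][max(0,v-60):v+60,max(0,u-60):u+60,::-1],(400,400),interpolation=cv2.INTER_CUBIC))
cv2.imwrite("pics/v1.png",np.hstack(ims))
E
```

```text
time_s: 2.62
eef_pos: [0.4444, -0.3664, 0.2607]
eef_rot: [0.001, 0.982, 0.187, 0.0]
wrist_force: [-0.5, 0.7, -0.5]
opening: 0.8
t 2.62 pos [ 0.4444 -0.3664  0.2607] psi 21.53 tilt [ 0.001  -0.0015 -1.    ] F [-0.4925  0.7352 -0.5142] open 0.8
offset [ 0.0012 -0.0011  0.0707] spin 0.13
```

View pics/v1.png

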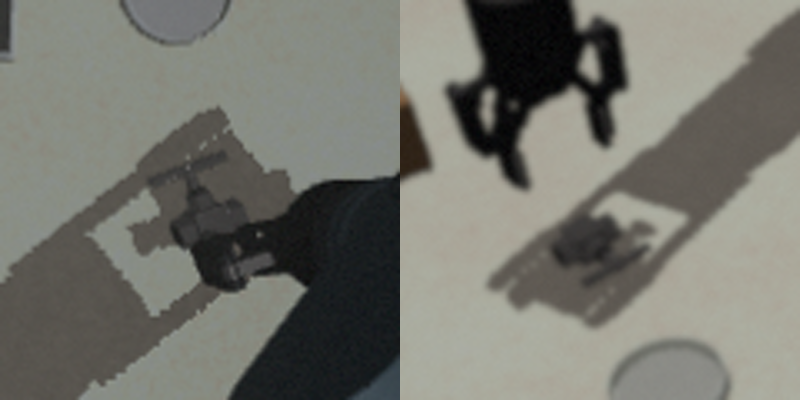

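```bash
python3 - <<'E'
from h import *
c=cams.camera("scene");p=ctrl.get_obs()["eef_pos"]
for z in(.07,.08,.09,.1,.11,.12): print(z,proj(c,[p[0],p[1],z])[0])
E
```

```text
0.07 [111.1158 185.7616]
0.08 [110.2952 182.8175]
0.09 [109.4665 179.8392]
0.1 [108.6296 176.8264]
0.11 [107.7842 173.7784]
0.12 [106.9304 170.6947]
```

```bash
python3 -m handwheel '[{"offset":[0.001,-0.001,0.04],"spin":0,"grip":0.8},{"offset":[0.001,-0.001,0.0757],"spin":0,"grip":0.8},{"offset":[0.001,-0.001,0.0757],"spin":0,"grip":0.8},{"offset":[0.001,-0.001,0.0757],"spin":0,"grip":0.8}]'; python3 -m handwheel '[{"offset":[0,0,0.003],"spin":0,"grip":0.8},{"offset":[0,0,0.006],"spin":0,"grip":0.8},{"offset":[0,0,0.006],"spin":0,"grip":0.8}]';  python3 go.py .4452 -.3651 .19 21.4
```

```text
time_s: 3.28
eef_pos: [0.4459, -0.3644, 0.1852]
eef_rot: [0.001, 0.982, 0.188, 0.0]
wrist_force: [-0.5, 0.1, 0.1]
opening: 0.801
time_s: 3.65
eef_pos: [0.4457, -0.3638, 0.1783]
eef_rot: [0.0, 0.982, 0.188, 0.0]
wrist_force: [0.0, 0.4, 0.7]
opening: 0.798
t 3.65 pos [ 0.4457 -0.3638  0.1783] psi 21.65 tilt [ 0.0002 -0.0003 -1.    ] F [0.0378 0.436  0.6532] open 0.798
offset [-0.0009  0.001  -0.0117] spin 0.25
```

```bash
for i in 1 2 3 4; do :; done; python3 -m handwheel '[{"offset":[0,0,0.003],"spin":0,"grip":0.8},{"offset":[0,0,0.005],"spin":0,"grip":0.8},{"offset":[0,0,0.005],"spin":0,"grip":0.8}]'; python3 -m handwheel '[{"offset":[0,0,0.002],"spin":0,"grip":0.8},{"offset":[0,0,0.002],"spin":0,"grip":0.8}]'
```

```text
time_s: 4.03
eef_pos: [0.4455, -0.3637, 0.1727]
eef_rot: [-0.0, 0.982, 0.188, -0.0]
wrist_force: [0.4, 0.3, -0.0]
opening: 0.803
time_s: 4.28
eef_pos: [0.4456, -0.3637, 0.1708]
eef_rot: [-0.0, 0.982, 0.188, -0.0]
wrist_force: [0.5, 0.1, 1.1]
opening: 0.797
```

```bash
python3 -m handwheel '[{"offset":[0,0,0.002],"spin":0,"grip":0.8},{"offset":[0,0,0.002],"spin":0,"grip":0.8}]';  python3 -m handwheel '[{"offset":[0,0,0.002],"spin":0,"grip":0.8},{"offset":[0,0,0.002],"spin":0,"grip":0.8}]'
```

```text
time_s: 4.53
eef_pos: [0.4456, -0.3637, 0.1688]
eef_rot: [-0.0, 0.982, 0.188, -0.0]
wrist_force: [0.2, -0.3, -0.7]
opening: 0.8
time_s: 4.78
eef_pos: [0.4456, -0.3637, 0.1668]
eef_rot: [-0.0, 0.982, 0.188, -0.0]
wrist_force: [0.3, 0.2, -0.3]
opening: 0.795
```

```bash
python3 -m handwheel '[{"offset":[-0.001,0.001,-0.0135],"spin":0,"grip":0.8},{"offset":[-0.001,0.001,-0.0135],"spin":0,"grip":0.8},{"offset":[-0.001,0.001,-0.0135],"spin":0,"grip":0.6},{"offset":[-0.001,0.001,-0.0135],"spin":0,"grip":0.4},{"offset":[-0.001,0.001,-0.0135],"spin":0,"grip":0.4},{"offset":[-0.001,0.001,-0.0135],"spin":0,"grip":0.4},{"offset":[-0.001,0.001,-0.0135],"spin":0,"grip":0.4}]';  python3 -m handwheel '[{"offset":[0,0,-0.03],"spin":0,"grip":0.4},{"offset":[0,0,-0.07],"spin":0,"grip":0.4},{"offset":[0,0,-0.07],"spin":0,"grip":0.4},{"offset":[0,0,-0.07],"spin":0,"grip":0.4}]'
python3 - <<'E'
from h import *
ims=[]
for n,(u,v) in(("top",(402,215)),("scene",(120,190))):
    c=cams.camera(n);ims.append(cv2.resize(c["color"][max(0,v-60):v+60,max(0,u-60):u+60,::-1],(400,400),interpolation=cv2.INTER_CUBIC))
cv2.imwrite("pics/v2.png",np.hstack(ims))
E
```

```text
time_s: 5.65
eef_pos: [0.4453, -0.3654, 0.1815]
eef_rot: [0.0, 0.982, 0.188, 0.0]
wrist_force: [-1.2, 1.5, 7.5]
opening: 0.616
time_s: 6.15
eef_pos: [0.4446, -0.3645, 0.2493]
eef_rot: [-0.001, 0.982, 0.188, -0.0]
wrist_force: [-0.4, -0.2, -2.7]
opening: 0.617
```

View pics/v2.png

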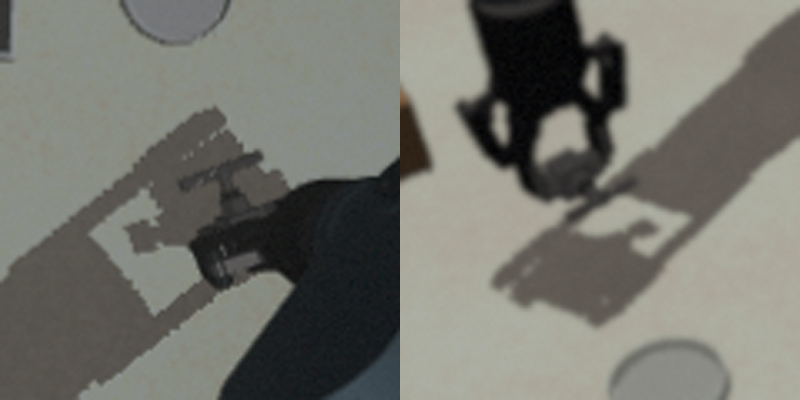

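```bash
python3 go.py .6226 .0157 .255 -1.3
```

```text
t 6.25 pos [ 0.4444 -0.3643  0.2485] psi 21.65 tilt [-0.0023  0.0028 -1.    ] F [-0.1468 -0.1083 -2.4961] open 0.613
offset [ 0.3058 -0.2875 -0.0058] spin 22.95
```

```bash
python3 -m handwheel '[{"offset":[0.306,-0.2875,-0.005],"spin":8,"grip":0.4},{"offset":[0.306,-0.2875,-0.005],"spin":16,"grip":0.4},{"offset":[0.306,-0.2875,-0.005],"spin":23,"grip":0.4},{"offset":[0.306,-0.2875,-0.005],"spin":23,"grip":0.4},{"offset":[0.306,-0.2875,-0.005],"spin":23,"grip":0.4},{"offset":[0.306,-0.2875,-0.005],"spin":23,"grip":0.4},{"offset":[0.306,-0.2875,-0.005],"spin":23,"grip":0.4},{"offset":[0.306,-0.2875,-0.005],"spin":23,"grip":0.4},{"offset":[0.306,-0.2875,-0.005],"spin":23,"grip":0.4},{"offset":[0.306,-0.2875,-0.005],"spin":23,"grip":0.4}]';python3 go.py .6226 .0157 .215 -1.3
```

```text
time_s: 7.5
eef_pos: [0.6229, 0.0138, 0.2547]
eef_rot: [0.0, 1.0, -0.013, -0.001]
wrist_force: [-1.1, 0.7, -2.3]
opening: 0.613
t 7.5 pos [0.6229 0.0138 0.2547] psi -1.44 tilt [-0.0015  0.     -1.    ] F [-1.1149  0.7029 -2.2657] open 0.613
offset [-0.0003 -0.0019  0.0397] spin -0.14
```

```bash
python3 -m handwheel '[{"offset":[0,-0.001,0.02],"spin":0,"grip":0.4},{"offset":[0,-0.001,0.042],"spin":0,"grip":0.4},{"offset":[0,-0.001,0.042],"spin":0,"grip":0.4},{"offset":[0,-0.001,0.042],"spin":0,"grip":0.4}]';python3 go.py .6226 .0157 .1915 -1.3; cat > look.py <<'E'
import sys
from h import *
n=sys.argv[1];x,y=map(float,sys.argv[2:4]);ims=[]
for cn in("top","scene"):
    c=cams.camera(cn);u,v=proj(c,[x,y,.02])[0].astype(int);u=np.clip(u,40,472);v=np.clip(v,40,344);ims.append(cv2.resize(c["color"][v-40:v+40,u-40:u+40,::-1],(400,400),interpolation=cv2.INTER_CUBIC))
cv2.imwrite(f"pics/{n}.png",np.hstack(ims))
E
python3 look.py v3 .64 .015
```

```text
time_s: 8.0
eef_pos: [0.6235, 0.0156, 0.2134]
eef_rot: [-0.0, 1.0, -0.012, -0.0]
wrist_force: [0.8, 1.3, -2.8]
opening: 0.615
t 8.0 pos [0.6235 0.0156 0.2134] psi -1.39 tilt [-0.0002  0.0001 -1.    ] F [ 0.8167  1.2898 -2.762 ] open 0.615
offset [-0.0009 -0.0001  0.0219] spin -0.09
```

View pics/v3.png

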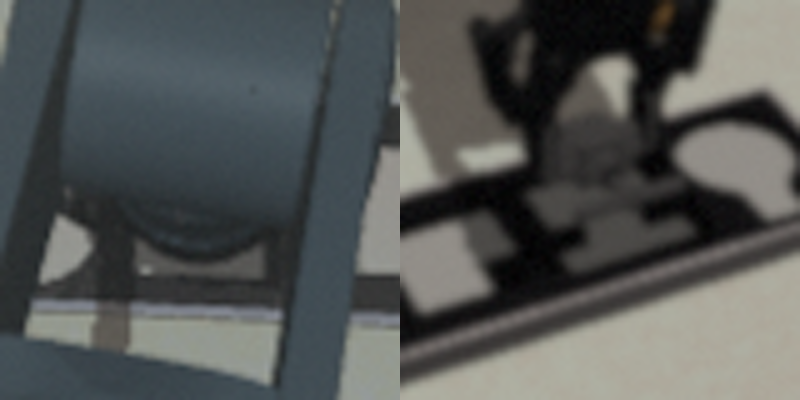

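```bash
python3 -m handwheel '[{"offset":[-0.001,0,0.01],"spin":0,"grip":0.4},{"offset":[-0.001,0,0.018],"spin":0,"grip":0.4},{"offset":[-0.001,0,0.02],"spin":0,"grip":0.4},{"offset":[-0.001,0,0.02],"spin":0,"grip":0.4}]'; python3 -m handwheel '[{"offset":[0,0,0.0015],"spin":0,"grip":0.4},{"offset":[0,0,0.0015],"spin":0,"grip":0.4}]'
```

```text
time_s: 8.6
eef_pos: [0.6224, 0.0161, 0.1931]
eef_rot: [-0.0, 1.0, -0.012, -0.0]
wrist_force: [-0.0, 0.0, -2.0]
opening: 0.612
time_s: 8.85
eef_pos: [0.6225, 0.016, 0.1921]
eef_rot: [0.0, 1.0, -0.012, 0.0]
wrist_force: [-1.2, -0.9, -2.5]
opening: 0.618
```

```bash
python3 -m handwheel '[{"offset":[0,0,0.001],"spin":0,"grip":0.4},{"offset":[0,0,0.001],"spin":0,"grip":0.4}]'; python3 -m handwheel '[{"offset":[0,0,0.001],"spin":0,"grip":0.4},{"offset":[0,0,0.001],"spin":0,"grip":0.4}]'
```

```text
time_s: 9.1
eef_pos: [0.6226, 0.016, 0.1915]
eef_rot: [0.0, 1.0, -0.012, 0.0]
wrist_force: [-1.8, -0.1, 1.8]
opening: 0.615
time_s: 9.35
eef_pos: [0.6227, 0.016, 0.1915]
eef_rot: [0.0, 1.0, -0.012, 0.0]
wrist_force: [-5.6, 0.5, 9.7]
opening: 0.611
```

```bash
python3 -m handwheel '[{"offset":[0,0,0],"spin":0,"grip":0.75},{"offset":[0,0,0],"spin":0,"grip":0.75},{"offset":[0,0,-0.001],"spin":0,"grip":0.75},{"offset":[0,0,-0.03],"spin":0,"grip":0.75},{"offset":[0,0,-0.06],"spin":0,"grip":0.75},{"offset":[0,0,-0.06],"spin":0,"grip":0.75}]'; python3 - <<'E'
from fit import *
for k,p,g in(("elbow",(.472,-.1015,np.radians(43.2)),(-.0115,.001)),("tee",(.470,.131,np.radians(58)),(0,.001)),("gauge",(.469,.339,np.radians(22.8)),(-.013,0))):
    print(k,T(np.array([[*g,0]]),*p)[0])
w=np.radians(-1.54)
for k,p,g in(("elbow",(.6382,-.0748,w),(-.0115,.001)),("tee",(.6358,-.1648,w),(0,.001)),("gauge",(.6431,.1051,w),(-.013,0))):
    print(k,T(np.array([[*g,0]]),*p)[0])
E
```

```text
time_s: 10.1
eef_pos: [0.6238, 0.0158, 0.2529]
eef_rot: [0.0, 1.0, -0.012, 0.003]
wrist_force: [0.8, -0.2, 0.6]
opening: 0.752
elbow [ 0.4629 -0.1086  0.    ]
tee [0.4692 0.1315 0.    ]
gauge [0.457 0.334 0.   ]
elbow [ 0.6267 -0.0735  0.    ]
tee [ 0.6358 -0.1638  0.    ]
gauge [0.6301 0.1054 0.    ]
```

```bash
python3 go.py .4629 -.1086 .245 43.2
```

```text
t 10.1 pos [0.6238 0.0158 0.2529] psi -1.35 tilt [ 0.0056 -0.0009 -1.    ] F [ 0.7786 -0.1732  0.5787] open 0.752
offset [-0.1579  0.1282  0.0071] spin -44.55
```

```bash
python3 -m handwheel '[{"offset":[-0.158,0.128,0.005],"spin":-10,"grip":0.8},{"offset":[-0.158,0.128,0.005],"spin":-20,"grip":0.8},{"offset":[-0.158,0.128,0.005],"spin":-30,"grip":0.8},{"offset":[-0.158,0.128,0.005],"spin":-40,"grip":0.8},{"offset":[-0.158,0.128,0.005],"spin":-44.6,"grip":0.8},{"offset":[-0.158,0.128,0.005],"spin":-44.6,"grip":0.8},{"offset":[-0.158,0.128,0.005],"spin":-44.6,"grip":0.8}]';python3 go.py .4629 -.1086 .180 43.2; python3 look.py e1 .472 -.10;python3 look.py e1b .62 0.0
```

```text
time_s: 10.98
eef_pos: [0.4615, -0.108, 0.2445]
eef_rot: [-0.0, 0.93, 0.368, -0.0]
wrist_force: [0.1, 0.2, -0.4]
opening: 0.801
t 10.97 pos [ 0.4615 -0.108   0.2445] psi 43.17 tilt [-0.0006  0.0003 -1.    ] F [ 0.1234  0.2303 -0.3807] open 0.801
offset [0.0006 0.0015 0.0645] spin -0.03
```

View pics/e1.png

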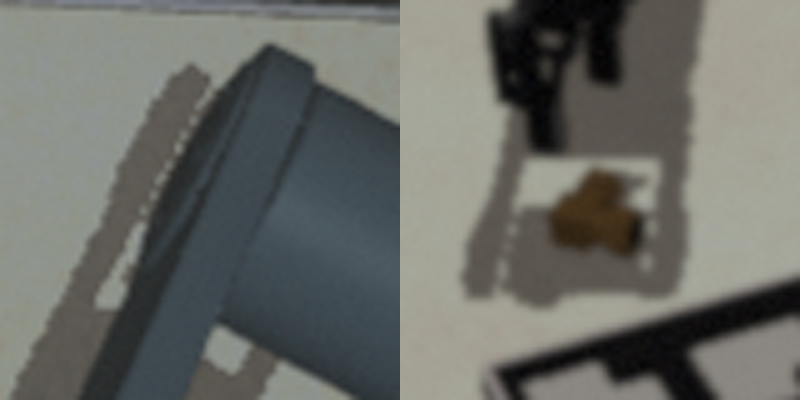

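View pics/e1b.png

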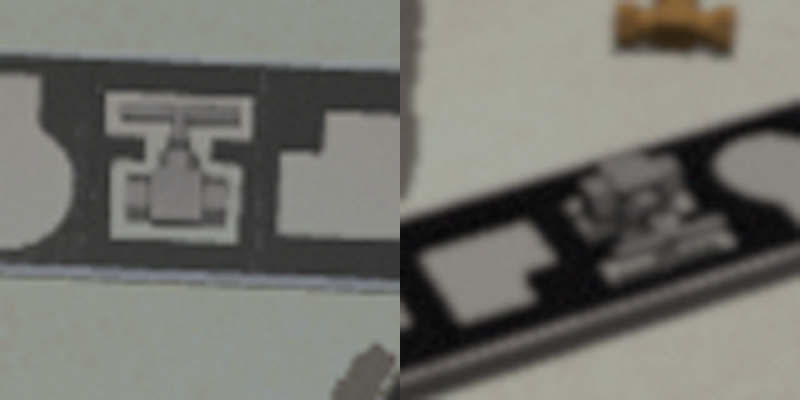

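```bash
python3 -m handwheel '[{"offset":[0.0005,0.0015,0.03],"spin":0,"grip":0.8},{"offset":[0.0005,0.0015,0.0645],"spin":0,"grip":0.8},{"offset":[0.0005,0.0015,0.0645],"spin":0,"grip":0.8},{"offset":[0.0005,0.0015,0.0645],"spin":0,"grip":0.8},{"offset":[0.0005,0.0015,0.0645],"spin":0,"grip":0.6},{"offset":[0.0005,0.0015,0.0645],"spin":0,"grip":0.4},{"offset":[0.0005,0.0015,0.0645],"spin":0,"grip":0.4},{"offset":[0.0005,0.0015,0.0645],"spin":0,"grip":0.4},{"offset":[0.0005,0.0015,0.0645],"spin":0,"grip":0.4}]';python3 go.py .4629 -.1086 .180 43.2;  python3 -m handwheel '[{"offset":[0,0,-0.03],"spin":0,"grip":0.4},{"offset":[0,0,-0.07],"spin":0,"grip":0.4},{"offset":[0,0,-0.07],"spin":0,"grip":0.4},{"offset":[0,0,-0.07],"spin":0,"grip":0.4}]'; python3 go.py .6267 -.0735 .245 -1.5;python3 look.py e2 .472 -.10
```

```text
time_s: 12.3
eef_pos: [0.4637, -0.1093, 0.1823]
eef_rot: [0.001, 0.93, 0.369, 0.001]
wrist_force: [-1.4, 0.4, 5.8]
opening: 0.581
t 12.3 pos [ 0.4637 -0.1093  0.1823] psi 43.25 tilt [ 0.0026 -0.0013 -1.    ] F [-1.4269  0.3749  5.7795] open 0.581
offset [-0.0001 -0.0011  0.0023] spin 0.05
time_s: 12.8
eef_pos: [0.4627, -0.1088, 0.2506]
eef_rot: [0.0, 0.93, 0.369, 0.0]
wrist_force: [-0.2, 0.1, -1.9]
opening: 0.579
t 12.8 pos [ 0.4627 -0.1088  0.2506] psi 43.25 tilt [ 0.0006 -0.0003 -1.    ] F [-0.2272  0.1101 -1.8681] open 0.579
offset [0.1437 0.0866 0.0057] spin 44.75
```

View pics/e2.png

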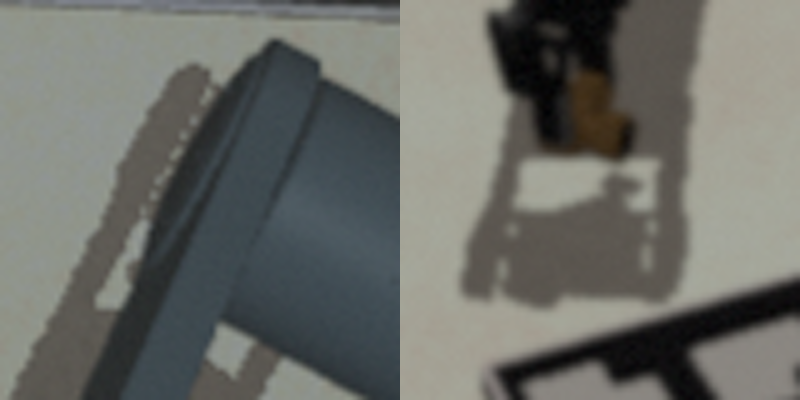

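```bash
python3 -m handwheel '[{"offset":[0.05,0.03,0.004],"spin":10,"grip":0.4},{"offset":[0.1,0.06,0.004],"spin":20,"grip":0.4},{"offset":[0.144,0.0865,0.004],"spin":30,"grip":0.4},{"offset":[0.144,0.0865,0.004],"spin":40,"grip":0.4},{"offset":[0.144,0.0865,0.004],"spin":44.7,"grip":0.4},{"offset":[0.144,0.0865,0.004],"spin":44.7,"grip":0.4},{"offset":[0.144,0.0865,0.004],"spin":44.7,"grip":0.4}]'; python3 -m handwheel '[{"offset":[0,0,0.02],"spin":0,"grip":0.4},{"offset":[0,0,0.037],"spin":0,"grip":0.4},{"offset":[0,0,0.037],"spin":0,"grip":0.4},{"offset":[0,0,0.037],"spin":0,"grip":0.4}]';python3 go.py .6267 -.0735 .194 -1.5; python3 look.py e3 .638 -.075
```

```text
time_s: 13.78
eef_pos: [0.6267, -0.0733, 0.2456]
eef_rot: [-0.0, 1.0, -0.012, -0.001]
wrist_force: [-0.0, -0.4, -1.3]
opening: 0.578
time_s: 14.28
eef_pos: [0.627, -0.0733, 0.2092]
eef_rot: [-0.0, 1.0, -0.013, -0.0]
wrist_force: [-0.2, -0.2, -1.6]
opening: 0.584
t 14.28 pos [ 0.627  -0.0733  0.2092] psi -1.45 tilt [-0.0004  0.0001 -1.    ] F [-0.153  -0.2415 -1.5795] open 0.584
offset [-0.0003  0.0002  0.0152] spin 0.05
```

View pics/e3.png

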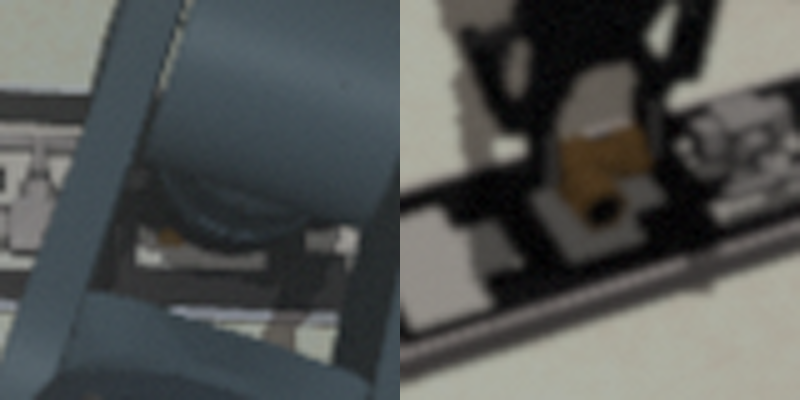

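```bash
python3 -m handwheel '[{"offset":[0,0,0.01],"spin":0,"grip":0.4},{"offset":[0,0,0.016],"spin":0,"grip":0.4},{"offset":[0,0,0.016],"spin":0,"grip":0.4},{"offset":[0,0,0.016],"spin":0,"grip":0.4}]'; python3 -m handwheel '[{"offset":[0,0,0.001],"spin":0,"grip":0.4},{"offset":[0,0,0.001],"spin":0,"grip":0.4}]'; python3 -m handwheel '[{"offset":[0,0,0.001],"spin":0,"grip":0.4},{"offset":[0,0,0.001],"spin":0,"grip":0.4}]'
```

```text
time_s: 14.88
eef_pos: [0.6269, -0.0733, 0.1933]
eef_rot: [-0.0, 1.0, -0.013, -0.0]
wrist_force: [0.3, 0.4, -1.7]
opening: 0.58
time_s: 15.12
eef_pos: [0.627, -0.0733, 0.1925]
eef_rot: [0.0, 1.0, -0.013, -0.0]
wrist_force: [-0.0, -0.3, -1.6]
opening: 0.578
time_s: 15.38
eef_pos: [0.6271, -0.0733, 0.1924]
eef_rot: [0.0, 1.0, -0.013, -0.0]
wrist_force: [-3.0, 1.6, 4.4]
opening: 0.58
```

Contact came at the expected height, so I release and move on to the tee.

```bash
python3 -m handwheel '[{"offset":[0,0,0],"spin":0,"grip":0.7},{"offset":[0,0,0],"spin":0,"grip":0.75},{"offset":[0,0,-0.001],"spin":0,"grip":0.75},{"offset":[0,0,-0.03],"spin":0,"grip":0.75},{"offset":[0,0,-0.06],"spin":0,"grip":0.75},{"offset":[0,0,-0.06],"spin":0,"grip":0.75},{"offset":[0,0,-0.06],"spin":0,"grip":0.75}]'; python3 go.py .4692 .1315 .245 57.5
```

```text
time_s: 16.25
eef_pos: [0.6267, -0.0732, 0.2508]
eef_rot: [-0.0, 1.0, -0.013, -0.0]
wrist_force: [-0.0, -0.4, 0.3]
opening: 0.748
t 16.25 pos [ 0.6267 -0.0732  0.2508] psi -1.45 tilt [-0.0008  0.0003 -1.    ] F [-0.0271 -0.4393  0.2547] open 0.748
offset [-0.1627 -0.2006  0.006 ] spin -58.95
```

```bash
python3 -m handwheel '[{"offset":[-0.03,-0.04,0.005],"spin":-10,"grip":0.8},{"offset":[-0.06,-0.08,0.005],"spin":-20,"grip":0.8},{"offset":[-0.1,-0.12,0.005],"spin":-30,"grip":0.8},{"offset":[-0.13,-0.16,0.005],"spin":-40,"grip":0.8},{"offset":[-0.163,-0.2005,0.005],"spin":-50,"grip":0.8},{"offset":[-0.163,-0.2005,0.005],"spin":-59,"grip":0.8},{"offset":[-0.163,-0.2005,0.005],"spin":-59,"grip":0.8},{"offset":[-0.163,-0.2005,0.005],"spin":-59,"grip":0.8}]';python3 go.py .4692 .1315 .180 57.5; python3 look.py t1 .47 .13;python3 look.py t1b .63 -0.06
```

```text
time_s: 17.25
eef_pos: [0.4692, 0.1309, 0.2459]
eef_rot: [-0.0, 0.877, 0.48, -0.0]
wrist_force: [0.8, -0.4, -0.2]
opening: 0.801
t 17.25 pos [0.4692 0.1309 0.2459] psi 57.34 tilt [-0.001  -0.0001 -1.    ] F [ 0.8196 -0.3926 -0.183 ] open 0.801
offset [ 0.0005 -0.0003  0.0659] spin -0.16
```

View pics/t1.png

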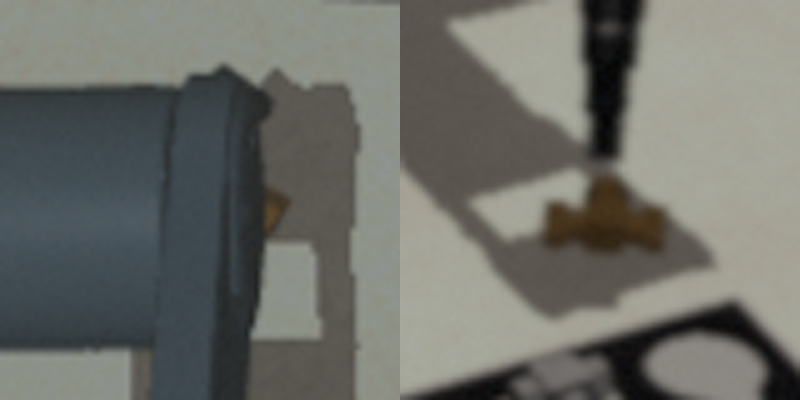

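View pics/t1b.png

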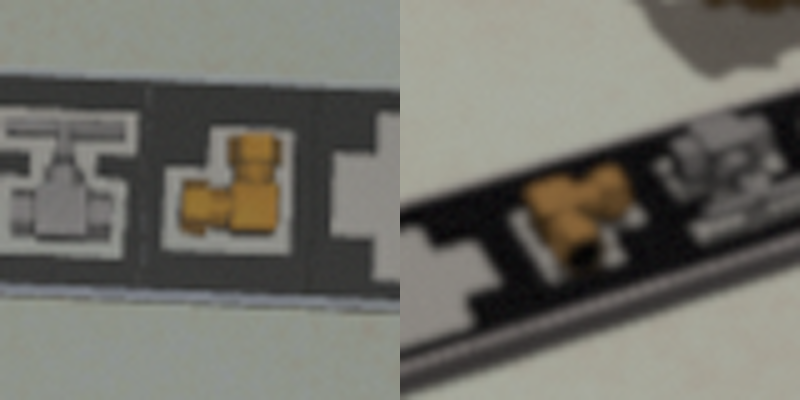

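```bash
python3 -m handwheel '[{"offset":[0.0005,0,0.03],"spin":0,"grip":0.8},{"offset":[0.0005,0,0.0655],"spin":0,"grip":0.8},{"offset":[0.0005,0,0.0655],"spin":0,"grip":0.8},{"offset":[0.0005,0,0.0655],"spin":0,"grip":0.8},{"offset":[0.0005,0,0.0655],"spin":0,"grip":0.6},{"offset":[0.0005,0,0.0655],"spin":0,"grip":0.4},{"offset":[0.0005,0,0.0655],"spin":0,"grip":0.4},{"offset":[0.0005,0,0.0655],"spin":0,"grip":0.4},{"offset":[0.0005,0,0.0655],"spin":0,"grip":0.4}]';python3 go.py .4692 .1315 .180 57.5;  python3 -m handwheel '[{"offset":[0,0,-0.03],"spin":0,"grip":0.4},{"offset":[0,0,-0.07],"spin":0,"grip":0.4},{"offset":[0,0,-0.07],"spin":0,"grip":0.4},{"offset":[0,0,-0.07],"spin":0,"grip":0.4}]'; python3 go.py .6358 -.1638 .245 -1.5;python3 look.py t2 .47 .13
```

```text
time_s: 18.58
eef_pos: [0.4703, 0.1318, 0.1828]
eef_rot: [0.001, 0.877, 0.481, 0.001]
wrist_force: [-1.4, -0.2, 5.4]
opening: 0.578
t 18.57 pos [0.4703 0.1318 0.1828] psi 57.55 tilt [ 0.003   0.0001 -1.    ] F [-1.3926 -0.1922  5.4368] open 0.578
offset [-0.0009 -0.0008  0.0028] spin 0.05
time_s: 19.08
eef_pos: [0.4692, 0.1317, 0.2511]
eef_rot: [0.0, 0.877, 0.481, 0.0]
wrist_force: [0.2, 0.6, -2.6]
opening: 0.583
t 19.07 pos [0.4692 0.1317 0.2511] psi 57.55 tilt [ 0.0006  0.     -1.    ] F [ 0.1853  0.5599 -2.6422] open 0.583
offset [-0.16    0.2991  0.0062] spin 59.05
```

View pics/t2.png

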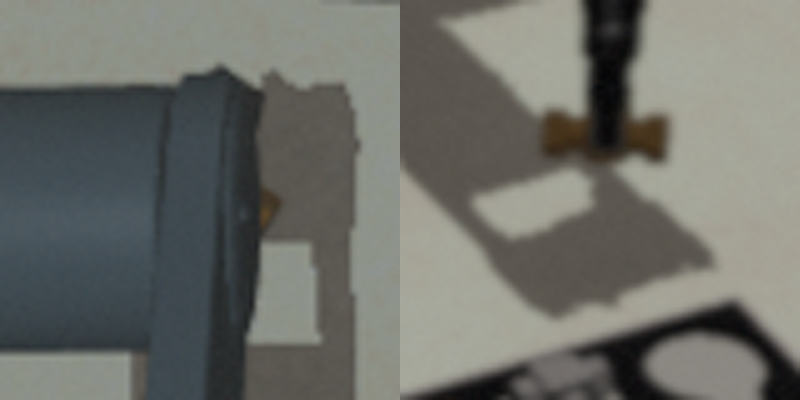

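```bash
python3 -m handwheel '[{"offset":[-0.02,0.05,0.003],"spin":10,"grip":0.4},{"offset":[-0.05,0.1,0.003],"spin":20,"grip":0.4},{"offset":[-0.08,0.15,0.003],"spin":30,"grip":0.4},{"offset":[-0.11,0.2,0.003],"spin":40,"grip":0.4},{"offset":[-0.14,0.25,0.003],"spin":50,"grip":0.4},{"offset":[-0.16,0.299,0.003],"spin":59,"grip":0.4},{"offset":[-0.16,0.299,0.003],"spin":59,"grip":0.4},{"offset":[-0.16,0.299,0.003],"spin":59,"grip":0.4},{"offset":[-0.16,0.299,0.003],"spin":59,"grip":0.4}]'; python3 -m handwheel '[{"offset":[0,0,0.02],"spin":0,"grip":0.4},{"offset":[0,0,0.037],"spin":0,"grip":0.4},{"offset":[0,0,0.037],"spin":0,"grip":0.4},{"offset":[0,0,0.037],"spin":0,"grip":0.4}]';python3 go.py .6358 -.1638 .194 -1.5; python3 look.py t3 .636 -.165
```

```text
time_s: 20.3
eef_pos: [0.6352, -0.1624, 0.247]
eef_rot: [-0.001, 1.0, -0.012, -0.001]
wrist_force: [-0.3, 0.2, -1.9]
opening: 0.577
time_s: 20.8
eef_pos: [0.6359, -0.1637, 0.2107]
eef_rot: [-0.0, 1.0, -0.013, -0.0]
wrist_force: [0.0, -0.4, -1.7]
opening: 0.584
t 20.8 pos [ 0.6359 -0.1637  0.2107] psi -1.44 tilt [-0.0004  0.0002 -1.    ] F [ 0.0325 -0.3718 -1.6732] open 0.584
offset [-0.0001  0.0001  0.0167] spin 0.06
```

View pics/t3.png

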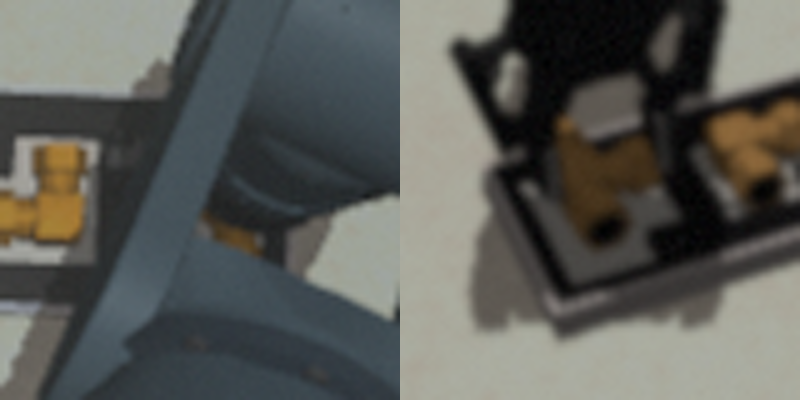

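```bash
python3 -m handwheel '[{"offset":[0,0,0.01],"spin":0,"grip":0.4},{"offset":[0,0,0.017],"spin":0,"grip":0.4},{"offset":[0,0,0.017],"spin":0,"grip":0.4},{"offset":[0,0,0.017],"spin":0,"grip":0.4}]'; python3 -m handwheel '[{"offset":[0,0,0.001],"spin":0,"grip":0.4},{"offset":[0,0,0.001],"spin":0,"grip":0.4}]'; python3 -m handwheel '[{"offset":[0,0,0.001],"spin":0,"grip":0.4},{"offset":[0,0,0.001],"spin":0,"grip":0.4}]'
```

```text
time_s: 21.4
eef_pos: [0.6357, -0.1637, 0.1937]
eef_rot: [-0.0, 1.0, -0.013, -0.0]
wrist_force: [0.6, 0.5, -2.2]
opening: 0.582
time_s: 21.65
eef_pos: [0.6359, -0.1638, 0.193]
eef_rot: [-0.0, 1.0, -0.013, -0.0]
wrist_force: [-0.0, 0.5, -0.4]
opening: 0.58
time_s: 21.9
eef_pos: [0.6359, -0.1637, 0.1929]
eef_rot: [0.0, 1.0, -0.013, -0.0]
wrist_force: [-3.8, 0.7, 6.5]
opening: 0.58
```

```bash
python3 -m handwheel '[{"offset":[0,0,0],"spin":0,"grip":0.7},{"offset":[0,0,0],"spin":0,"grip":0.75},{"offset":[0,0,-0.001],"spin":0,"grip":0.75},{"offset":[0,0,-0.03],"spin":0,"grip":0.75},{"offset":[0,0,-0.06],"spin":0,"grip":0.75},{"offset":[0,0,-0.06],"spin":0,"grip":0.75},{"offset":[0,0,-0.06],"spin":0,"grip":0.75}]'; python3 go.py .457 .334 .245 22.8
```

```text
time_s: 22.78
eef_pos: [0.6356, -0.1636, 0.2513]
eef_rot: [-0.0, 1.0, -0.013, -0.0]
wrist_force: [0.2, -0.6, 0.1]
opening: 0.753
t 22.77 pos [ 0.6356 -0.1636  0.2513] psi -1.45 tilt [-0.0008  0.0004 -1.    ] F [ 0.1977 -0.6275  0.0823] open 0.753
offset [-0.1911 -0.4929  0.0066] spin -24.25
```

```bash
python3 -m handwheel '[{"offset":[-0.191,-0.493,0.004],"spin":-8,"grip":0.85},{"offset":[-0.191,-0.493,0.004],"spin":-16,"grip":0.85},{"offset":[-0.191,-0.493,0.004],"spin":-24.3,"grip":0.85},{"offset":[-0.191,-0.493,0.004],"spin":-24.3,"grip":0.85},{"offset":[-0.191,-0.493,0.004],"spin":-24.3,"grip":0.85},{"offset":[-0.191,-0.493,0.004],"spin":-24.3,"grip":0.85},{"offset":[-0.191,-0.493,0.004],"spin":-24.3,"grip":0.85},{"offset":[-0.191,-0.493,0.004],"spin":-24.3,"grip":0.85},{"offset":[-0.191,-0.493,0.004],"spin":-24.3,"grip":0.85},{"offset":[-0.191,-0.493,0.004],"spin":-24.3,"grip":0.85},{"offset":[-0.191,-0.493,0.004],"spin":-24.3,"grip":0.85}]';python3 go.py .457 .334 .180 22.8; python3 look.py g1 .469 .339;python3 look.py g1b .636 -0.12
```

```text
time_s: 24.15
eef_pos: [0.4573, 0.3332, 0.2469]
eef_rot: [0.0, 0.98, 0.198, -0.001]
wrist_force: [0.5, 0.0, 0.7]
opening: 0.844
t 24.15 pos [0.4573 0.3332 0.2469] psi 22.85 tilt [-0.0016 -0.0011 -1.    ] F [0.4589 0.0359 0.7486] open 0.844
offset [ 0.0002 -0.0008  0.0669] spin 0.05
```

View pics/g1.png

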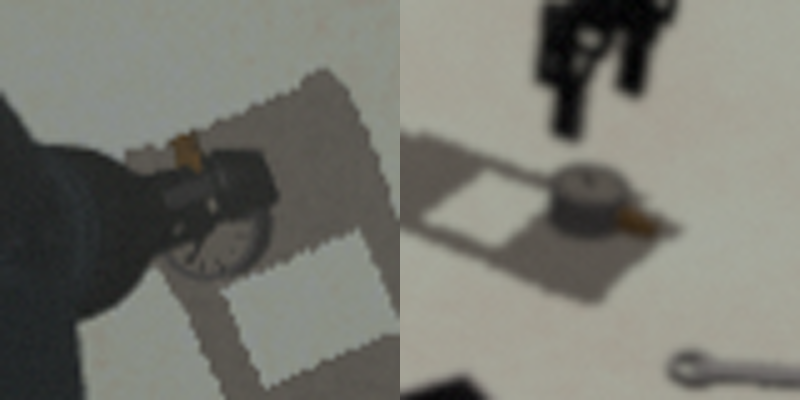

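View pics/g1b.png

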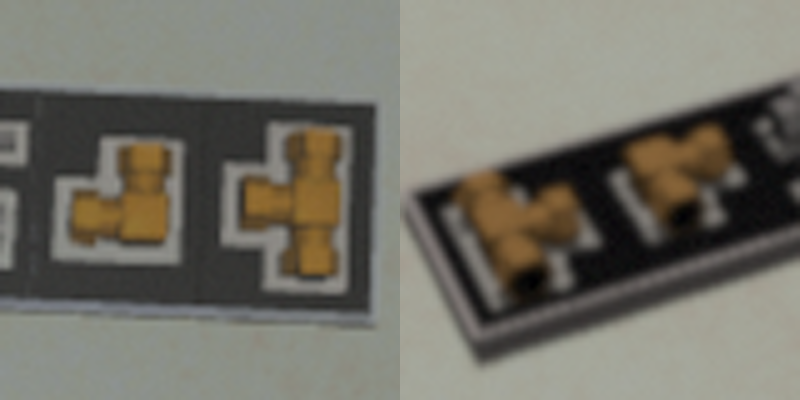

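```bash
python3 -m handwheel '[{"offset":[0,-0.0005,0.03],"spin":0,"grip":0.85},{"offset":[0,-0.0005,0.0665],"spin":0,"grip":0.85},{"offset":[0,-0.0005,0.0665],"spin":0,"grip":0.85},{"offset":[0,-0.0005,0.0665],"spin":0,"grip":0.85},{"offset":[0,-0.0005,0.0665],"spin":0,"grip":0.65},{"offset":[0,-0.0005,0.0665],"spin":0,"grip":0.4},{"offset":[0,-0.0005,0.0665],"spin":0,"grip":0.4},{"offset":[0,-0.0005,0.0665],"spin":0,"grip":0.4},{"offset":[0,-0.0005,0.0665],"spin":0,"grip":0.4},{"offset":[0,-0.0005,0.0665],"spin":0,"grip":0.4}]';python3 go.py .457 .334 .180 22.8;  python3 -m handwheel '[{"offset":[0,0,-0.005],"spin":0,"grip":0.4},{"offset":[0,0,-0.01],"spin":0,"grip":0.4},{"offset":[0,0,-0.012],"spin":0,"grip":0.4},{"offset":[0,0,-0.012],"spin":0,"grip":0.4}]';python3 look.py g2 .469 .339
```

```text
time_s: 25.6
eef_pos: [0.4582, 0.3348, 0.184]
eef_rot: [-0.0, 0.98, 0.198, 0.002]
wrist_force: [-2.0, -0.7, 7.8]
opening: 0.602
t 25.6 pos [0.4582 0.3348 0.184 ] psi 22.85 tilt [ 0.0031  0.0013 -1.    ] F [-2.0483 -0.6587  7.8469] open 0.602
offset [-0.0014  0.0003  0.004 ] spin 0.05
time_s: 26.1
eef_pos: [0.4573, 0.3344, 0.1936]
eef_rot: [-0.0, 0.98, 0.198, 0.0]
wrist_force: [-0.3, -0.7, -1.2]
opening: 0.603
```

View pics/g2.png

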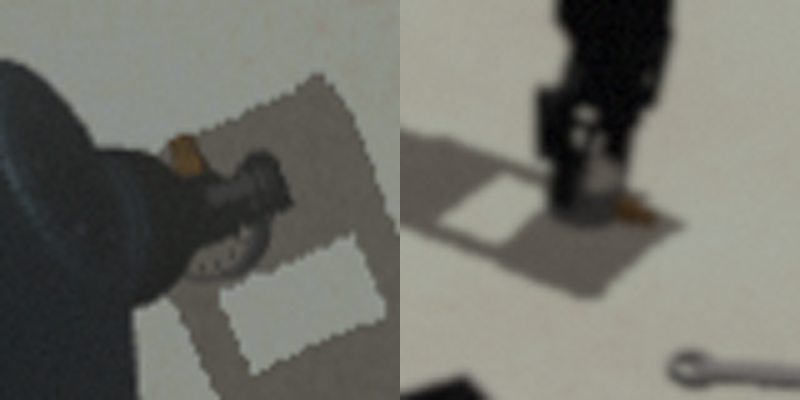

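```bash
python3 -m handwheel '[{"offset":[0,0,-0.02],"spin":0,"grip":0.4},{"offset":[0,0,-0.04],"spin":0,"grip":0.4},{"offset":[0,0,-0.055],"spin":0,"grip":0.4},{"offset":[0,0,-0.055],"spin":0,"grip":0.4},{"offset":[0,0,-0.055],"spin":0,"grip":0.4}]';python3 go.py .6301 .1054 .247 -1.5;python3 look.py g3 .469 .339
```

```text
time_s: 26.82
eef_pos: [0.457, 0.3342, 0.2482]
eef_rot: [0.0, 0.98, 0.198, -0.0]
wrist_force: [-0.7, -0.4, -1.8]
opening: 0.601
t 26.82 pos [0.457  0.3342 0.2482] psi 22.84 tilt [-0.0005 -0.0002 -1.    ] F [-0.6742 -0.4139 -1.756 ] open 0.601
offset [0.0707 0.2781 0.0012] spin 24.34
```

View pics/g3.png

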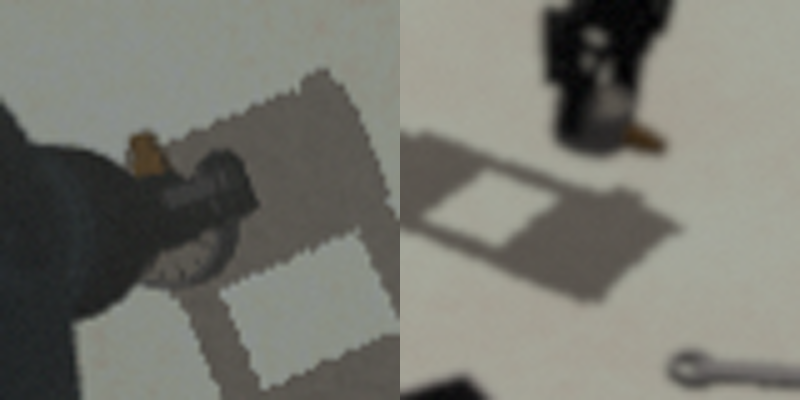

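The gauge is held level with its face up. I carry it to the tray in moderate steps.

```bash
python3 -m handwheel '[{"offset":[0.01,0.03,0],"spin":3,"grip":0.4},{"offset":[0.02,0.07,0],"spin":6,"grip":0.4},{"offset":[0.03,0.11,0],"spin":10,"grip":0.4},{"offset":[0.04,0.15,0],"spin":14,"grip":0.4},{"offset":[0.05,0.19,0],"spin":18,"grip":0.4},{"offset":[0.06,0.23,0],"spin":21,"grip":0.4},{"offset":[0.068,0.262,0],"spin":23,"grip":0.4},{"offset":[0.071,0.278,0],"spin":24.3,"grip":0.4},{"offset":[0.071,0.278,0],"spin":24.3,"grip":0.4},{"offset":[0.071,0.278,0],"spin":24.3,"grip":0.4}]'; python3 -m handwheel '[{"offset":[0,0,0.012],"spin":0,"grip":0.4},{"offset":[0,0,0.025],"spin":0,"grip":0.4},{"offset":[0,0,0.036],"spin":0,"grip":0.4},{"offset":[0,0,0.036],"spin":0,"grip":0.4},{"offset":[0,0,0.036],"spin":0,"grip":0.4}]';python3 go.py .6301 .1054 .195 -1.5; python3 look.py g4 .636 .105
```

```text
time_s: 28.18
eef_pos: [0.6298, 0.1068, 0.248]
eef_rot: [-0.0, 1.0, -0.012, -0.001]
wrist_force: [-0.3, 0.4, -2.2]
opening: 0.608
time_s: 28.8
eef_pos: [0.6308, 0.1058, 0.2125]
eef_rot: [-0.0, 1.0, -0.013, 0.0]
wrist_force: [0.1, -0.2, -1.6]
opening: 0.609
t 28.8 pos [0.6308 0.1058 0.2125] psi -1.45 tilt [ 0.0001  0.     -1.    ] F [ 0.0657 -0.213  -1.6422] open 0.609
offset [-0.0007  0.0004  0.0175] spin 0.05
```

View pics/g4.png

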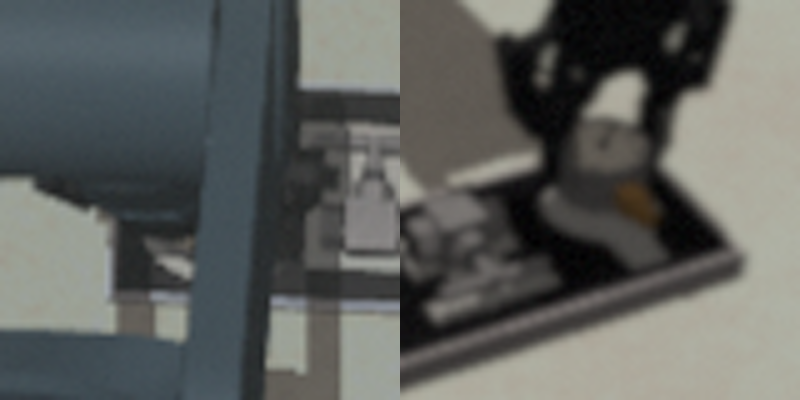

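```bash
python3 -m handwheel '[{"offset":[-0.0005,0,0.006],"spin":0,"grip":0.4},{"offset":[-0.0005,0,0.012],"spin":0,"grip":0.4},{"offset":[-0.0005,0,0.017],"spin":0,"grip":0.4},{"offset":[-0.0005,0,0.017],"spin":0,"grip":0.4},{"offset":[-0.0005,0,0.017],"spin":0,"grip":0.4}]'; python3 -m handwheel '[{"offset":[0,0,0.001],"spin":0,"grip":0.4},{"offset":[0,0,0.001],"spin":0,"grip":0.4}]'; python3 -m handwheel '[{"offset":[0,0,0.001],"spin":0,"grip":0.4},{"offset":[0,0,0.001],"spin":0,"grip":0.4}]'
```

```text
time_s: 29.52
eef_pos: [0.6302, 0.1058, 0.1955]
eef_rot: [0.0, 1.0, -0.013, 0.0]
wrist_force: [-0.1, 0.6, -1.5]
opening: 0.605
time_s: 29.78
eef_pos: [0.6302, 0.1058, 0.1946]
eef_rot: [0.0, 1.0, -0.013, 0.0]
wrist_force: [0.3, -0.1, -1.4]
opening: 0.604
time_s: 30.02
eef_pos: [0.6302, 0.1058, 0.1941]
eef_rot: [0.0, 1.0, -0.013, 0.0]
wrist_force: [-2.8, -1.0, 4.1]
opening: 0.604
```

Contact at 0.194, as expected. I release it and retract clear.

```bash
python3 -m handwheel '[{"offset":[0,0,0],"spin":0,"grip":0.7},{"offset":[0,0,0],"spin":0,"grip":0.78},{"offset":[0,0,0],"spin":0,"grip":0.78},{"offset":[0,0,-0.02],"spin":0,"grip":0.78},{"offset":[0,0,-0.06],"spin":0,"grip":0.78},{"offset":[0,0,-0.1],"spin":0,"grip":0.78},{"offset":[-0.1,0,-0.12],"spin":0,"grip":0.78},{"offset":[-0.25,0,-0.15],"spin":0,"grip":0.78},{"offset":[-0.25,0,-0.15],"spin":0,"grip":0.78},{"offset":[-0.25,0,-0.15],"spin":0,"grip":0.78},{"offset":[-0.25,0,-0.15],"spin":0,"grip":0.78}]'
cat > fin.py <<'E'
from fit import *
a=cams.camera("top");b=cams.camera("scene")
w=-.0268;o=[]
for k,v in dict(gauge=(.6431,.1051),valve=(.6406,.0152),elbow=(.6382,-.0748),tee=(.6358,-.1648)).items():
    V=[]
    for c in(a,b):
        u,vv=proj(c,[*v,.02])[0];win=(int(u)-25,int(vv)-25,50,50);x0,y0,ww,h=win
        A=cv2.resize(c["color"][y0:y0+h,x0:x0+ww,::-1],None,fx=S,fy=S,interpolation=cv2.INTER_CUBIC)
        m=render(c,M[k],(*v,w),win,.010)
        cv2.drawContours(A,cv2.findContours(m,cv2.RETR_EXTERNAL,cv2.CHAIN_APPROX_NONE)[0],-1,(0,255,0),1);V.append(A)
    o.append(np.vstack(V))
cv2.imwrite("pics/fin.png",np.hstack(o))
cv2.imwrite("pics/fintop.png",a["color"][:,:,::-1])
E
python3 fin.py
```

```text
time_s: 31.4
eef_pos: [0.377, 0.1126, 0.345]
eef_rot: [-0.0, 1.0, -0.012, 0.001]
wrist_force: [0.5, 0.5, 0.6]
opening: 0.78
```

View pics/fin.png

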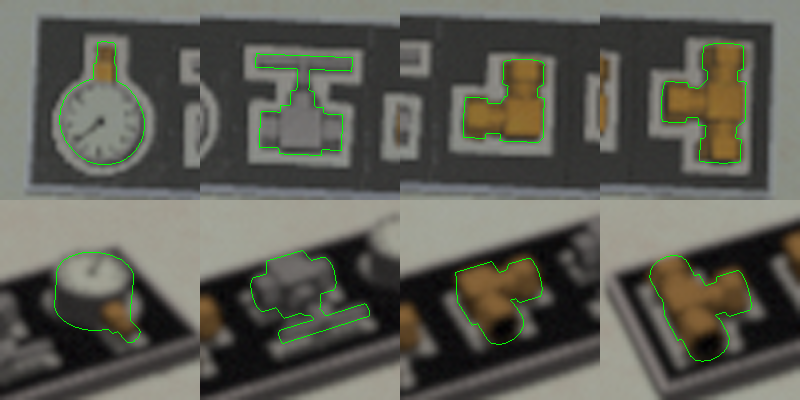

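View pics/fintop.png

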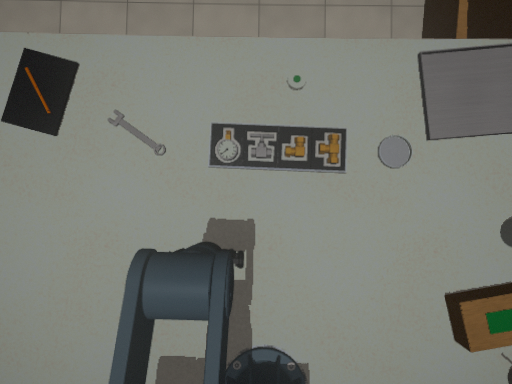

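All four parts match their predicted packed outlines in both views. The dish (394,152) and wrench (137,133) have not moved.

```bash
python3 -c "
from bench import ctrl
print(ctrl.hand_in())"
```

```text
the job is handed in; nothing more can be done
None
```

I packed the valve, elbow, tee and gauge, in that order, each into its own cut-out. Each was gripped across its 51–54 mm faces, lowered until the wrist force showed it touching the floor, and then released. The gauge went in last, face up, and was lowered slowly the whole way. I handed the job in after about 31 s of robot time; the hand-in gives no verdict.

- **Fit:** in the last pictures from both cameras, all four parts lie on the outlines I drew for their packed poses. By eye they are within a few millimetres, level and turned the right way.
- **Floor contact:** each part touched the floor within about 1 mm of the height expected for fully down.
- **Bystanders:** the dish and wrench look unmoved in the top view, and the arm was clear of everything.
- **Disagreements:** none of the checks failed. On the first readings the two cameras differed by 2–3 mm in position and by up to 7° in the angle of the parts. That was well inside the 8 mm of spare room, and I did not measure the final poses numerically.

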